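Index the turret punch to the yellow tube

TASK

The bench punch has to make 7 mm holes next: push its turret round by the coloured tabs, with a fingertip, until the yellow-tabbed tube has clicked in under the ram (the white pointer then stands over the yellow tab). Do not press the ram down, do not knock or pick up the spool, the jar or the stamp block beside the press, and take the hand away at the end.

Things in the scene. Friction and masses are not known exactly. Their poses are not given: they have to be found in the camera images.
- press: Bench turret punch, fixed dark-green C-frame (sizes in mm). Origin on the turret's vertical axis at table height; +x points back to the column, -x is its front, z up. Base x -95 to 165, y -65 to 65, 18 high; column x 112 to 160, y -24 to 24, 172 high. An arm, y -19 to 19, height 140 to 170, runs over the turret from the column to the ram; beside it the tabs are open from above.
- turret (a joint): Turret angle (rad), counter-clockwise from above, endless. 0 or any multiple of 2 pi = yellow at the ram. A spring ball clicks it into six places, at multiples of 1.047 rad (60 degrees). Leaving a place takes about 5 N on a tab; past half-way it is drawn on into the next place and stays. It may start balanced half-way between two. Aluminium disc, radius 66 mm, top face 108 mm high.
- tabs: The six coloured tabs on the turret's rim; origin on the turret axis at table height; turns with the turret. From the axis in this frame: yellow at -x, then counter-clockwise seen from above, 60 degrees apart: red, blue, green, white, black. Each is an upright fin 71 to 99 mm from the axis, 9 mm thick, height 100 to 134 mm. 75 mm are free between two tabs. They pass under the arm.
- yellow_tab (a point): Middle of the yellow tab's fin: 85 mm from the turret axis, height 117 mm (mid-height; the fin's top is at 134 mm).
- yellow_punch (a point): Centre of the yellow tube's head, 50 mm from the turret axis, on the same radius as the yellow tab, height 112 mm. The tube under it is 9 mm wide outside and cuts the 7 mm hole.
- ram_point (a point): Fixed point on the ram's axis, 50 mm in front (press -x) of the turret axis, height 112 mm: where the head of the chosen tube must stand. A round boss of radius 18 mm hangs from the arm here, underside at 127 mm; a white pointer on its front shows the working place.
- ram (a joint): How far the ram is pressed down (m): 0 = up, at most 0.018. It has a black palm knob of 20 mm radius on the ram's axis, underside 178 mm, top 206 mm above the table; a spring of about 6 N holds it up.
- spool: Loose thread spool, 56 mm diameter, 75 mm high, standing beside the press; origin at the centre of its underside.
- jar: Loose brown jar with a black lid, 48 mm diameter, 66 mm high, standing beside the press; origin at the centre of its underside.
- stampblock: Loose wooden block 50 x 85 mm (x, y), 45 mm high, holding three metal stamps that rise to 85 mm; stands in front of the press; origin at the centre of its underside.
Things that resemble listed ones, but are neither listed nor needed, are in the scene too. There is more than one size of the stampblock; the job needs the middle-sized.

How it is judged (in metres and radians):
On the way:
1. a finger pushes against a tab of the turret (contact force between tabs and the fingers above 0.5 N), for 0.05 s.
At the end, for the whole second after the job is handed in: The yellow tube's head stands within 5 mm of the ram's axis (clicked into its place), the turret is at rest, the ram is up, and the spool, jar and stamp block stand upright within 25 mm of where they were (horizontal distance between yellow_punch and ram_point below 0.005 m and velocity of joint turret between -0.05 and 0.05 rad/s and value of joint ram below 0.003 m and angle between each of spool, jar, stampblock's own z axis and vertical below 0.15 rad and distance of each of spool, jar, stampblock from where it was at the start of the episode below 0.025 m); the robot touches nothing.
It fails at once if the ram is pressed down (more than 6 mm) (value of joint ram above 0.006 m).
It fails at once if the spool is knocked away, pushed over or lifted (more than 25 mm) (distance of spool from where it was at the start of the episode above 0.025 m).
It fails at once if the jar is knocked away, pushed over or lifted (more than 25 mm) (distance of jar from where it was at the start of the episode above 0.025 m).
It fails at once if the stamp block is knocked away, pushed over or lifted (more than 25 mm) (distance of stampblock from where it was at the start of the episode above 0.025 m).
It also fails if it takes over 67 s, if anything falls off the work surface, if the arm or the gripper's body presses on something with over 40 N, if the wrist force passes 120 N, or if a joint passes its speed limit or range.

ROBOT

A 6-joint arm with a two-finger parallel gripper is mounted at the origin on the work surface. World frame = base frame: x ahead of the robot, y to its left, z up, the work surface at z = 0. Lengths are in mm, angles in rad, forces in N, time in s.
With the tool pointing down it reaches from about 375 to 925 mm from the base axis. Payload 5.7 kg.
Tool frame: the origin (TCP) lies midway between the tips of the shut fingers; the grasp point (between the pads) lies 19 mm behind it; z points along the fingers, x is the direction in which the jaws open and shut, and the axes are right-handed (so a half turn about z gives the same grasp; the last joint's range is limited). The gripper opens to 88 mm and grips with 3 to 60 N. Pads are 20 mm wide; open, the fingers measure 115 mm over their backs; the gripper's body (75 mm by 178 mm) begins 61 mm behind the grasp point.
Start: joints at [1.027, 0.359, 1.51, -0, 1.272, -0.115], TCP at [249.456, 545.65, 222.623] pointing down, gripper open.
Joint ranges: [-2.97, 2.97], [-1.01, 2.36], [0.21, 2.38], [-0.96, 4.11], [0.2, 2.71], [-2.98, 2.98]. Speed limits (rad/s): [2.39, 2.39, 3.14, 3.14, 3.14, 3.14].

INTERFACE

Orientations are given as a 3x3 rotation matrix whose columns are the frame's x, y, z axes.
In Python, from bench import sensors, imaging, robot, finder gives the robot as it stands.
- The arm moves only by the tool move_arm, never from a script. Its argument "targets" is a list of rows, each an object with "travel": the shift along the tool's x, y, z in cm, a list of three; "angular": the turn, a rotation vector about the tool's x, y, z in degrees, a list of three; "grip": the closure in counts, from 0 (fully open) to 255 (shut). In form: [{"travel": [dx, dy, dz], "angular": [ax, ay, az], "grip": grip}, ...]. A call has 1 to 12 rows; each row shifts and turns the commanded pose from where the row before left it, along the tool's axes as they then stand; what a row does not reach is not made up. A row lasts 1/12 s, in which the tool goes at most 41.7 mm and 7.16 degrees, less where a joint would pass 70% of its speed; a pose out of reach is approached as far as the arm can. A call with a gripper value outside its range is refused whole. The fingers move at their own pace and stop on an object; "squeeze" is the grip in N (left out, the last holds). Time passes only in rows, so rows that do not move let the fingers close. It gives the time, the measured TCP pose, the force and the opening at its end, in the units of the state.
- sensors.sense(): the state, without advancing time (a new reading comes with each control period).
- imaging.get_image(name): name is "scene" or "top" or "wrist"; returns a dict with "color" (420x560x3 uint8, blue, green, red), "z_map" (420x560 float32, mm along the optical axis (not along the pixel's ray), 0 where there is no reading), "fov_y" (degrees; the focal length in pixels is half the picture's height over the tangent of half this angle, whatever the lens; pixels are square), "cx", "cy" (the principal point, pixels), "view" (4x4, takes a point from world to camera coordinates). Camera axes: x right, y down, z forward; pixel columns grow to the right and rows downward; lengths in mm; the calibration is good to about 2 mm. A picture is of the moment at which its call begins.
- robot.job_done(): hands the job in, once; it reports no verdict.
Trained networks look in a picture, given as the dict that the camera call returned (one of the last four; its "shot" number tells which), for a name from the list of things; names that differ only in an ending like _2 or _b are one class to them, and where a whole thing is asked for, a point or a joint stands for the part that bears it (a point fixed in the world has none). Each returns a list of dicts, best first, with "score" (0 to 1); they miss things now and then, are a little off and sometimes report something else, mostly with a low value. They report only what shows in the picture. A call takes as long as a camera call. They do not tell look-alikes from the thing itself.
- finder.spot_in(picture, query): "position" ([column, row] in pixels, amid what is visible of it).
The state is a dict: "time": time; "qpos": joint angles; "qd": joint speeds; "joint_efforts": joint torques, N m; "position": TCP position; "orientation": TCP orientation; "contact_force": force on the tool from outside, world axes, zero at the start; "ft_torque": the same for the moment, N m; "grip_width": finger opening in mm.
Only numpy, scipy, OpenCV 4.12 (cv2) and the standard library are available. Lean on these libraries where they do the work, as an engineer would, in place of code of your own. Each camera call takes 0.05 s, during which the arm holds its last target.

## Working session

There is one attempt and no reset: what is moved stays moved. The work goes in short steps, Python scripts to look and compute and a tool call to move; the robot and the scene stay as the last step left them, time stands still between calls to the robot, and variables do not carry over. Pictures are saved under pics/ and viewed, and the job is handed in when it is done.

Besides the shell and the picture viewer there is one more tool, called after "Emit:" by a JSON object that holds its "fn" and its "kwargs". move_arm: Moves the arm, as the interface text tells. Its arguments: {"type":"object","properties":{"targets":{"type":"array"},"squeeze":{"type":"number"}},"required":["targets"]}

```bash
ls; mkdir -p pics
cat > h.py <<'E'
import numpy as np, cv2
from bench import sensors, imaging, robot, finder
def K(p):
    h=p["color"].shape[0]; f=h/2/np.tan(np.radians(p["fov_y"])/2); return f
def px2w(p,c,r,z=None):
    f=K(p); V=np.array(p["view"])
    if z is None: z=p["z_map"][int(round(r)),int(round(c))]
    pc=np.array([(c-p["cx"])/f*z,(r-p["cy"])/f*z,z,1.])
    return (np.linalg.inv(V)@pc)[:3]
def cloud(p):
    f=K(p);V=np.linalg.inv(np.array(p["view"]));z=p["z_map"].astype(float)
    r,c=np.mgrid[:z.shape[0],:z.shape[1]]
    P=np.stack([(c-p["cx"])/f*z,(r-p["cy"])/f*z,z,np.ones_like(z)],-1)
    return (P@V.T)[...,:3]
def w2px(p,P):
    f=K(p);q=np.array(p["view"])@np.append(P,1.); return q[0]/q[2]*f+p["cx"],q[1]/q[2]*f+p["cy"]
E
python3 - <<'E'
from h import *
for n in ["scene","top","wrist"]:
    p=imaging.get_image(n); cv2.imwrite(f"pics/{n}0.png",p["color"]); np.save(f"pics/{n}0.npy",dict(p),allow_pickle=True)
    for q in ["press","tabs","yellow_tab","yellow_punch","ram","spool","jar","stampblock"]:
        for d in finder.spot_in(p,q)[:3]:
            c,r=d["position"]; print(n,q,round(d["score"],2),np.round([c,r]),np.round(px2w(p,c,r)))
s=sensors.sense();print(s["time"],s["grip_width"],s["position"],s["orientation"],s["contact_force"])
E
```

```text
pics
scene press 0.75 [250. 219.] [593.  52. 109.]
scene tabs 0.97 [290. 209.] [510.  81. 108.]
scene tabs 0.16 [265. 211.] [553.  52. 109.]
scene yellow_tab 0.86 [292. 209.] [522.  99. 126.]
scene yellow_punch 0.93 [267. 211.] [551.  54. 109.]
scene ram 0.65 [285. 159.] [494.  46. 204.]
scene spool 0.76 [321. 269.] [552. 212.  66.]
scene jar 0.49 [319. 266.] [554. 210.  75.]
scene stampblock 0.87 [271. 155.] [ 381. -138.   83.]
scene stampblock 0.73 [322. 195.] [368.  37.  45.]
scene stampblock 0.63 [370. 218.] [338. 161.  35.]
top press 0.56 [307. 184.] [547.  10. 170.]
top tabs 0.77 [266. 207.] [520.  79. 109.]
top tabs 0.45 [294. 222.] [487.  33. 207.]
top yellow_tab 0.86 [265. 211.] [512.  79. 107.]
top yellow_tab 0.3 [389. 213.] [ 507. -136.   66.]
top yellow_punch 0.98 [314. 200.] [527.  -2. 126.]
top ram 0.92 [294. 223.] [486.  33. 207.]
top spool 0.56 [207. 207.] [526. 184.  74.]
top jar 0.75 [385. 214.] [ 506. -128.   67.]
top jar 0.4 [308. 310.] [345.  12.  81.]
top stampblock 0.88 [308. 308.] [344.  10.  49.]
top stampblock 0.79 [239. 317.] [327. 136.  32.]
top stampblock 0.71 [411. 302.] [ 353. -164.   71.]
1.35 87.4332909042031 [249.49771219 545.6637547  222.64798311] [[ 4.15803667e-01  9.09454402e-01 -1.07679439e-05]
 [ 9.09454402e-01 -4.15803668e-01 -3.74143729e-05]
 [-3.85040167e-05  5.76407951e-06 -9.99999999e-01]] [ 0.4819795  -0.22646078  0.51459858]
```

Run:
```python
import cv2
t=cv2.imread("pics/top0.png"); cv2.imwrite("pics/topc.png",cv2.resize(t[110:340,170:450],None,fx=2.6,fy=2.6,interpolation=cv2.INTER_CUBIC))
```

```text
(no output)
```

View pics/scene0.png

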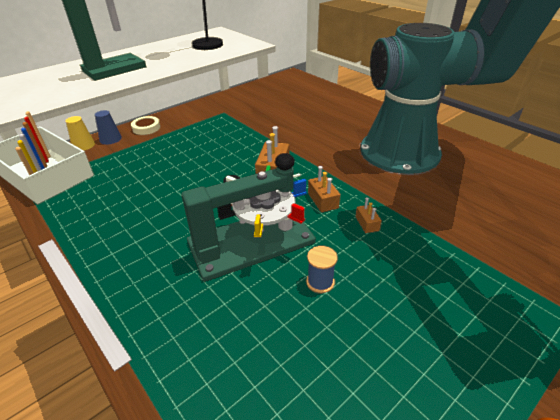

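View pics/topc.png

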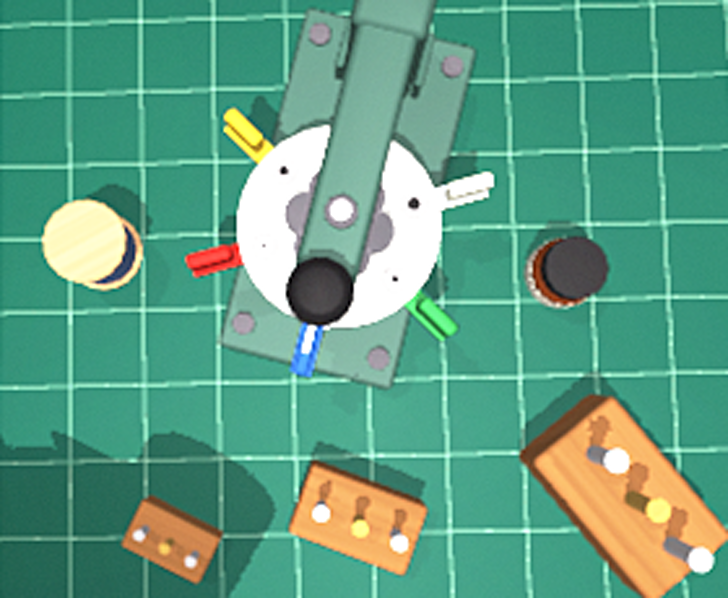

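The scene picture shows the press in the middle, with the yellow tab at (260,225) and red at (297,213). In the top crop, blue stands under the pointer (about (305,345)). Red is at left-front (212,260), yellow at left-back (247,135), the spool at left (90,245) and the jar at right (570,270).

There are three stamp blocks, at original pixels (239,317) small, (308,308) middle and (411,302) large. The middle one, directly in front of the press, is the listed 50x85 block. None of them needs touching.

Next I'll measure the press pose.

```bash
cat > meas.py <<'E'
from h import *
def meas(p):
    C=cloud(p); im=p["color"]; z=C[...,2]
    hsv=cv2.cvtColor(im,cv2.COLOR_BGR2HSV)
    roi=np.zeros(z.shape,bool); roi[120:280,220:380]=1
    # disc
    m=roi&(abs(z-108)<5)&(hsv[...,1]<40)&(hsv[...,2]>170)
    n,l,st,_=cv2.connectedComponentsWithStats(m.astype(np.uint8)); 
    pts=C[m]
    (cx,cy),R=cv2.minEnclosingCircle(pts[:,:2].astype(np.float32))
    # arm
    a=roi&(z>160)&(z<176)&(hsv[...,0]>50)&(hsv[...,0]<100)&(hsv[...,1]>40)
    q=C[a][:,:2]; mu=q.mean(0); u=np.linalg.svd(q-mu,full_matrices=False)[2][0]; u*=np.sign(u[0])
    kn=roi&(z>198); 
    tabs={}
    for nme,(lo,hi) in dict(yellow=(20,35),blue=(100,125),red=(0,8),green=(50,75)).items():
        t=roi&(hsv[...,0]>=lo)&(hsv[...,0]<=hi)&(hsv[...,1]>150)&(hsv[...,2]>100)&(z>118)&(z<140)
        if t.sum()>5: tabs[nme]=C[t].mean(0)
    return (cx,cy,R),mu,u,C[kn].mean(0),tabs
E
python3 - <<'E'
from meas import *
p=np.load("pics/top0.npy",allow_pickle=True).item()
d,mu,u,kn,tabs=meas(p)
print("disc",d,"arm",mu,u,np.degrees(np.arctan2(u[1],u[0])),"knob",kn)
th=np.arctan2(u[1],u[0]);v=np.array([-u[1],u[0]])
print("lat offset disc from arm line",(np.array(d[:2])-mu)@v)
for c in [np.array(d[:2]), kn[:2]+50*u]:
  print("axis",c)
  for k,t in tabs.items():
    w=t[:2]-c; print(k,np.round(t),np.round([w@u,w@v]),np.hypot(*w),"phi",np.degrees(np.arctan2(w@v,-(w@u))))
E
```

```text
disc (534.220947265625, 4.167466163635254, 81.76423645019531) arm [579.73737766   7.50245889] [ 0.95481698 -0.29719443] -17.289171837603277 knob [479.94541502  34.4594315  314.04416048]
lat offset disc from arm line -16.711537339474944
axis [534.22094727   4.16746616]
yellow [595.  79. 132.] [36. 89.] 96.34940394753589 phi 111.81617406870966
blue [450.  44. 133.] [-92.  13.] 93.1477037170671 phi 8.158707123330123
red [514. 102. 132.] [-48.  88.] 100.02462891578192 phi 61.18289222557787
green [474. -38. 133.] [-45. -58.] 73.53399624191235 phi -52.48837801785219
axis [527.68626414  19.59970993]
yellow [595.  79. 132.] [47. 77.] 89.72572547666638 phi 121.3133750492719
blue [450.  44. 133.] [-81.   0.] 81.38024679323281 phi 0.30007624157251545
red [514. 102. 132.] [-37.  75.] 83.66361699659235 phi 63.456315230043636
green [474. -38. 133.] [-34. -71.] 78.81005525689098 phi -64.48220850494455
```

```bash
cat >> meas.py <<'E'
def fit(p):
    from scipy.optimize import least_squares
    d,mu,u,kn,tabs=meas(p)
    # tab k angle in turret frame (world CCW): yellow 180, red 240, blue 300, green 0
    A=dict(yellow=180,red=240,blue=300,green=0)
    def f(x): return np.concatenate([[x[0]+x[3]*np.cos(np.radians(A[k])+x[2])-t[0],x[1]+x[3]*np.sin(np.radians(A[k])+x[2])-t[1]] for k,t in tabs.items()])
    y=tabs["yellow"];
    best=min((least_squares(f,[530,18,a,85],loss="soft_l1",f_scale=3) for a in np.radians([0,60,120,180,240,300])),key=lambda s:s.cost)
    return best.x,best.fun,u,mu,list(tabs)
E
python3 - <<'E'
from meas import *
p=np.load("pics/top0.npy",allow_pickle=True).item()
x,r,u,mu,k=fit(p);print(x,np.degrees(x[2]),r.round(1),k)
C=cloud(p);z=C[...,2];hsv=cv2.cvtColor(p["color"],cv2.COLOR_BGR2HSV)
m=(z>198)&(z<212)&(hsv[...,2]<90);m[:200]=0;m[245:]=0;m[:,:270]=0;m[:,320:]=0
q=C[m];print("knob",(q.max(0)+q.min(0))/2,np.ptp(q,axis=0),len(q))
a=(z>160)&(z<174);a[:140]=0;a[215:]=0;a[:,:280]=0;a[:,335:]=0
rows=[]
P=C[a][:,:2]
(c,s,ang)=cv2.minAreaRect(P.astype(np.float32));print(c,s,ang)
m=(z>105)&(z<111);m[:150]=0;m[250:]=0;m[:,:255]=0;m[:,345:]=0
P=C[m][:,:2]
for R in (66,):
    hull=cv2.convexHull(P.astype(np.float32));print(cv2.minEnclosingCircle(hull))
for n,c,rr in (("spool",200,205),("jar",391,213)):
    print(n,px2w(p,c,rr))
E
```

```text
[533.94295668  20.32081235 -74.6314019  -84.82342668] -4276.0643479985265 [ 0.   0.2  2.3 -0.4 -0.7  0.5 -1.3 -0.3] ['yellow', 'blue', 'red', 'green']
knob [487.96866557  33.99571202 202.69335896] [36.60560466 35.10749954  9.30863744] 486
(559.7616577148438, 13.344179153442383) (37.970211029052734, 127.3145980834961) 74.01275634765625
((531.748291015625, 24.47793960571289), 96.52082824707031)
spool [529.1542678  196.77689955  75.72549765]
jar [ 507.31873164 -138.57797965   67.10198494]
```

Emit:
{"fn": "move_arm", "kwargs": {"targets": [{"travel": [0,0,0],"angular": [0,0,6.8],"grip": 255},{"travel": [0,0,0],"angular": [0,0,6.8],"grip": 255},{"travel": [0,0,0],"angular": [0,0,6.8],"grip": 255},{"travel": [0,0,0],"angular": [0,0,6.8],"grip": 255},{"travel": [0,0,0],"angular": [0,0,6.8],"grip": 255},{"travel": [0,0,0],"angular": [0,0,6.8],"grip": 255},{"travel": [0,0,0],"angular": [0,0,6.8],"grip": 255},{"travel": [0,0,0],"angular": [0,0,6.8],"grip": 255},{"travel": [0,0,0],"angular": [0,0,6.8],"grip": 255},{"travel": [0,0,0],"angular": [0,0,6.8],"grip": 255},{"travel": [0,0,0],"angular": [0,0,6.8],"grip": 255},{"travel": [0,0,0],"angular": [0,0,6.8],"grip": 255}]}}

```text
time: 2.35
position: [249.4, 545.7, 222.6]
orientation: [[0.959, -0.284, -0.0], [-0.284, -0.959, -0.0], [-0.0, 0.0, -1.0]]
contact_force: [-0.8, 0.6, 0.2]
grip_width: 11.3
```

```bash
cat > go.py <<'E'
import sys
from h import *
s=sensors.sense(); R=np.array(s["orientation"]); t=np.array(s["position"])
print("t",round(s["time"],2),"pos",t.round(1),"x-axis yaw",np.degrees(np.arctan2(R[1,0],R[0,0])).round(1),"F",np.round(s["contact_force"],1),"grip",round(s["grip_width"],1),"q",np.round(s["qpos"],2))
def pw(a,b): # press frame -> world
    th=np.radians(-16); return np.array([534+a*np.cos(th)-b*np.sin(th),20.3+a*np.sin(th)+b*np.cos(th)])
pts=[tuple(map(float,a.split(","))) for a in sys.argv[1:]]
for a,b,z in pts:
    w=np.append(pw(a,b),z); print("->",w.round(1),"tool cm",(R.T@(w-t)/10).round(2)); t=w
E
python3 go.py 68,58,222 68,58,114 34,79,114 4.6,86,114 4.6,86,170 68,58,170
python3 - <<'E'
from h import *
p=imaging.get_image("top"); cv2.imwrite("pics/top1.png",p["color"])
E
```

```text
t 2.35 pos [249.4 545.7 222.6] x-axis yaw -16.5 F [-0.8  0.6  0.2] grip 11.3 q [1.03 0.36 1.51 0.   1.27 1.31]
-> [615.4  57.3 222. ] tool cm [48.96 36.43  0.06]
-> [615.4  57.3 114. ] tool cm [ 0.  -0.  10.8]
-> [588.5  86.9 114. ] tool cm [-3.42 -2.07  0.  ]
-> [562.1 101.7 114. ] tool cm [-2.95 -0.67  0.  ]
-> [562.1 101.7 170. ] tool cm [-0.   0.  -5.6]
-> [615.4  57.3 170. ] tool cm [ 6.36  2.74 -0.  ]
```

View pics/top1.png

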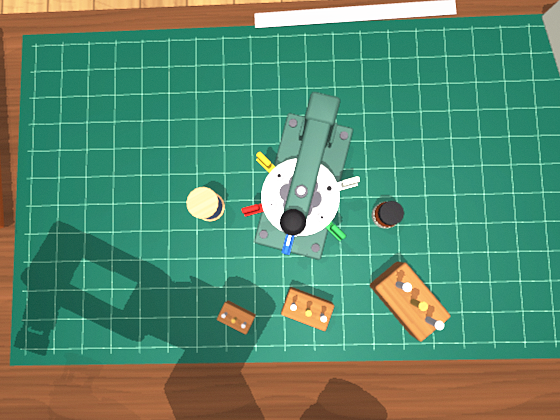

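The top picture is unchanged: blue at (289,243) under the knob, yellow at (265,162), red at (252,211). The gripper is out of view. Plan: push yellow round on the open left side for one click, then push black over the same stroke for the second click. This keeps the hand away from the knob.

Emit:
{"fn": "move_arm", "kwargs": {"targets": [{"travel": [3,2.2,-0.2],"angular": [0,0,0],"grip": 255},{"travel": [3,2.2,-0.2],"angular": [0,0,0],"grip": 255},{"travel": [3,2.2,-0.2],"angular": [0,0,0],"grip": 255},{"travel": [3,2.2,-0.2],"angular": [0,0,0],"grip": 255},{"travel": [3,2.2,-0.2],"angular": [0,0,0],"grip": 255},{"travel": [3,2.2,0],"angular": [0,0,0],"grip": 255},{"travel": [3,2.2,0],"angular": [0,0,0],"grip": 255},{"travel": [3,2.2,0],"angular": [0,0,0],"grip": 255},{"travel": [3,2.2,0],"angular": [0,0,0],"grip": 255},{"travel": [3,2.2,0],"angular": [0,0,0],"grip": 255},{"travel": [3,2.2,0],"angular": [0,0,0],"grip": 255},{"travel": [3,2.2,0],"angular": [0,0,0],"grip": 255}]}}

```text
time: 3.4
position: [522.6, 190.2, 232.8]
orientation: [[0.961, -0.276, 0.0], [-0.276, -0.961, 0.0], [0.0, -0.0, -1.0]]
contact_force: [0.7, 0.8, -0.5]
grip_width: 0.5
```

```bash
python3 go.py 68,58,225 68,58,114
```

```text
t 3.4 pos [522.6 190.2 232.8] x-axis yaw -16.0 F [ 0.7  0.8 -0.5] grip 0.5 q [0.22 0.29 1.59 0.   1.26 0.5 ]
-> [615.4  57.3 225. ] tool cm [12.58 10.22  0.78]
-> [615.4  57.3 114. ] tool cm [-0.   0.  11.1]
```

Emit:
{"fn": "move_arm", "kwargs": {"targets": [{"travel": [3.1,2.5,0],"angular": [0,0,0],"grip": 255},{"travel": [3.1,2.5,0],"angular": [0,0,0],"grip": 255},{"travel": [3.1,2.5,0],"angular": [0,0,0],"grip": 255},{"travel": [3.1,2.5,0],"angular": [0,0,0],"grip": 255},{"travel": [0.2,0.2,0.8],"angular": [0,0,0],"grip": 255},{"travel": [0,0,2],"angular": [0,0,0],"grip": 255},{"travel": [0,0,2],"angular": [0,0,0],"grip": 255},{"travel": [0,0,1],"angular": [0,0,0],"grip": 255},{"travel": [0,0,0],"angular": [0,0,0],"grip": 255}]}}

```text
time: 4.15
position: [612.1, 59.0, 172.0]
orientation: [[0.961, -0.277, -0.005], [-0.277, -0.961, 0.0], [-0.005, 0.001, -1.0]]
contact_force: [-1.1, 0.9, -0.1]
grip_width: 0.7
```

```bash
python3 go.py 68,58,114 34,79,114 4.6,86,114
python3 - <<'E'
from h import *
for n in ["scene","wrist","top"]:
    p=imaging.get_image(n); im=p["color"]; np.save(f"pics/{n}2.npy",dict(p),allow_pickle=True)
    if n=="top": im=cv2.resize(im[110:290,190:410],None,fx=3,fy=3)
    if n=="scene": im=cv2.resize(im[60:320,140:400],None,fx=2.2,fy=2.2)
    cv2.imwrite(f"pics/{n}2.png",im)
E
```

```text
t 4.15 pos [612.1  59.  172. ] x-axis yaw -16.1 F [-1.1  0.9 -0.1] grip 0.7 q [-0.02  0.43  1.53 -0.    1.19  0.26]
-> [615.4  57.3 114. ] tool cm [0.38 0.07 5.8 ]
-> [588.5  86.9 114. ] tool cm [-3.4  -2.1   0.01]
-> [562.1 101.7 114. ] tool cm [-2.94 -0.7   0.01]
```

View pics/scene2.png

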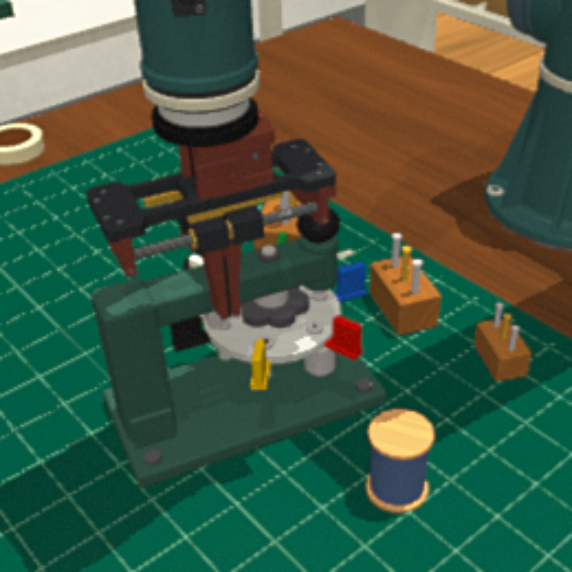

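View pics/wrist2.png

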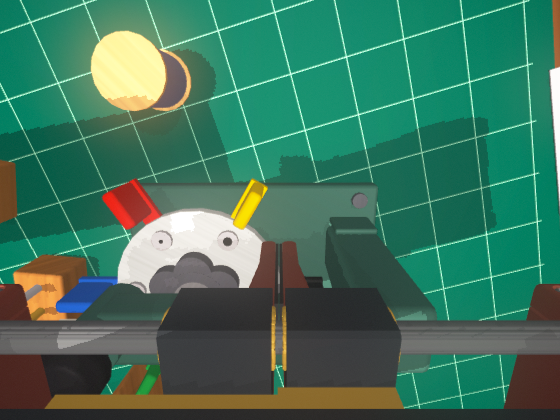

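View pics/top2.png

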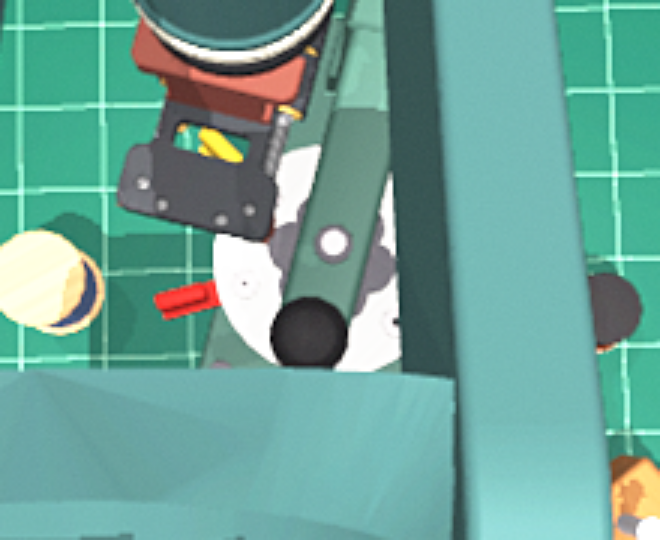

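The views show the shut fingers in the gap between yellow (wrist (250,205)) and black (wrist (315,285)). The spool and knob are well clear of the hand. Now I'll descend and push slowly.

Emit:
{"fn": "move_arm", "kwargs": {"targets": [{"travel": [0.2,0,1.5],"angular": [0,0,0],"grip": 255},{"travel": [0,0,1.5],"angular": [0,0,0],"grip": 255},{"travel": [0,0,1.5],"angular": [0,0,0],"grip": 255},{"travel": [0,0,1.3],"angular": [0,0,0],"grip": 255},{"travel": [0,0,0],"angular": [0,0,0],"grip": 255},{"travel": [-0.6,-0.3,0],"angular": [0,0,0],"grip": 255},{"travel": [-0.6,-0.4,0],"angular": [0,0,0],"grip": 255},{"travel": [-0.6,-0.4,0],"angular": [0,0,0],"grip": 255},{"travel": [0,0,0],"angular": [0,0,0],"grip": 255}]}}

```text
time: 5.05
position: [602.7, 73.5, 118.2]
orientation: [[0.961, -0.277, 0.003], [-0.277, -0.961, -0.002], [0.004, 0.001, -1.0]]
contact_force: [-1.0, -1.0, 0.0]
grip_width: 0.7
```

```bash
python3 go.py 34,79,114 4.6,86,114
```

```text
t 5.05 pos [602.7  73.5 118.2] x-axis yaw -16.1 F [-1. -1.  0.] grip 0.7 q [ 0.01  0.47  1.61 -0.    1.05  0.29]
-> [588.5  86.9 114. ] tool cm [-1.74 -0.89  0.41]
-> [562.1 101.7 114. ] tool cm [-2.94 -0.7  -0.01]
```

Emit:
{"fn": "move_arm", "kwargs": {"targets": [{"travel": [-0.5,-0.3,0.1],"angular": [0,0,0],"grip": 255},{"travel": [-0.5,-0.3,0.1],"angular": [0,0,0],"grip": 255},{"travel": [-0.5,-0.2,0],"angular": [0,0,0],"grip": 255},{"travel": [-0.5,-0.2,0],"angular": [0,0,0],"grip": 255},{"travel": [-0.5,-0.1,0],"angular": [0,0,0],"grip": 255},{"travel": [0,0,0],"angular": [0,0,0],"grip": 255}]}}

```text
time: 5.55
position: [582.3, 91.6, 116.9]
orientation: [[0.961, -0.278, 0.005], [-0.278, -0.961, -0.001], [0.004, -0.001, -1.0]]
contact_force: [-0.1, -0.3, 0.6]
grip_width: 0.6
```

```bash
python3 go.py 4.6,86,116;  python3 - <<'E'
from h import *
p=imaging.get_image("wrist"); cv2.imwrite("pics/wrist3.png",p["color"])
E
```

```text
t 5.55 pos [582.3  91.6 116.9] x-axis yaw -16.1 F [-0.1 -0.3  0.6] grip 0.6 q [ 0.04  0.45  1.65 -0.    1.03  0.32]
-> [562.1 101.7 116. ] tool cm [-2.22 -0.41  0.08]
```

View pics/wrist3.png

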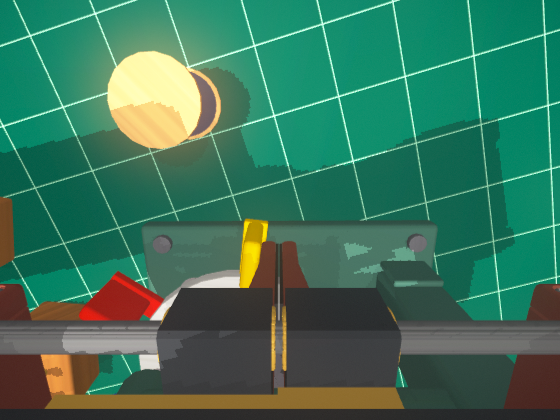

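Yellow, at (250,250), touches the finger and has turned well off its place, nearly half-way. I'll continue the push.

Emit:
{"fn": "move_arm", "kwargs": {"targets": [{"travel": [-0.5,-0.1,0],"angular": [0,0,0],"grip": 255},{"travel": [-0.5,-0.1,0],"angular": [0,0,0],"grip": 255},{"travel": [-0.5,-0.1,0],"angular": [0,0,0],"grip": 255},{"travel": [-0.3,0,0],"angular": [0,0,0],"grip": 255},{"travel": [0,0,0],"angular": [0,0,0],"grip": 255},{"travel": [0,0,0],"angular": [0,0,0],"grip": 255}]}}

```text
time: 6.1
position: [563.9, 99.9, 114.9]
orientation: [[0.96, -0.278, -0.001], [-0.278, -0.96, 0.001], [-0.001, -0.0, -1.0]]
contact_force: [0.1, 0.4, 0.0]
grip_width: 0.5
```

```bash
python3 go.py 4.6,86,116 4.6,86,170 68,58,170;  python3 - <<'E'
from h import *
p=imaging.get_image("wrist"); cv2.imwrite("pics/wrist4.png",p["color"])
E
```

```text
t 6.1 pos [563.9  99.9 114.9] x-axis yaw -16.2 F [0.1 0.4 0. ] grip 0.5 q [0.05 0.44 1.69 0.   1.02 0.34]
-> [562.1 101.7 116. ] tool cm [-0.23 -0.13 -0.11]
-> [562.1 101.7 170. ] tool cm [-0.  -0.  -5.4]
-> [615.4  57.3 170. ] tool cm [ 6.35  2.78 -0.01]
```

View pics/wrist4.png

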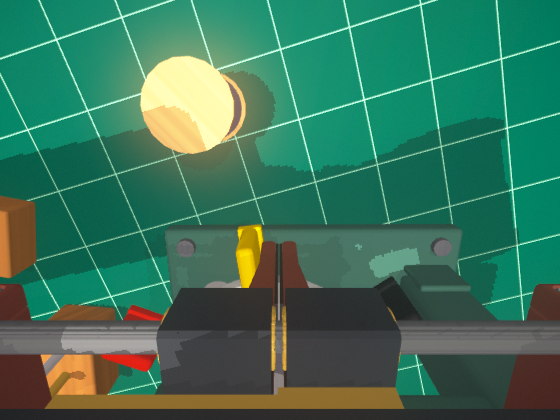

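Yellow, at (250,250), still rests by the finger, close to the balance point, and black shows at (390,295). I'll push on a little further.

Emit:
{"fn": "move_arm", "kwargs": {"targets": [{"travel": [-0.4,0,0],"angular": [0,0,0],"grip": 255},{"travel": [-0.4,0,0],"angular": [0,0,0],"grip": 255},{"travel": [-0.4,0,0],"angular": [0,0,0],"grip": 255},{"travel": [0,0,0],"angular": [0,0,0],"grip": 255},{"travel": [0,0,0],"angular": [0,0,0],"grip": 255},{"travel": [0,0,0],"angular": [0,0,0],"grip": 255}]}}

```text
time: 6.65
position: [552.2, 102.9, 114.4]
orientation: [[0.96, -0.279, -0.001], [-0.279, -0.96, 0.0], [-0.002, 0.0, -1.0]]
contact_force: [0.1, 0.1, 0.3]
grip_width: 0.3
```

```bash
python3 go.py 4.6,86,170 68,58,170;  python3 - <<'E'
from h import *
p=imaging.get_image("wrist"); cv2.imwrite("pics/wrist5.png",p["color"])
E
```

```text
t 6.65 pos [552.2 102.9 114.4] x-axis yaw -16.2 F [0.1 0.1 0.3] grip 0.3 q [0.06 0.43 1.71 0.   1.01 0.34]
-> [562.1 101.7 170. ] tool cm [ 0.97 -0.16 -5.56]
-> [615.4  57.3 170. ] tool cm [ 6.35  2.78 -0.01]
```

View pics/wrist5.png

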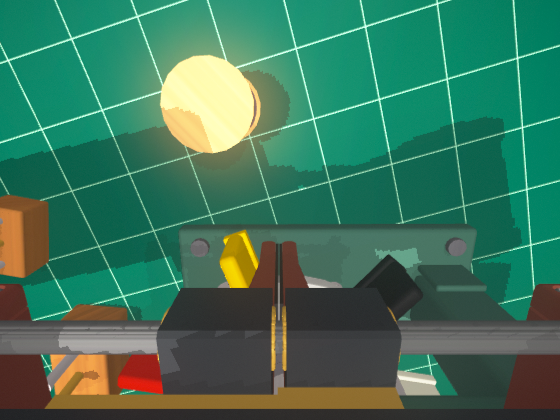

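```bash
cat > ang.py <<'E'
from h import *
import sys
def ang(p):
    C=cloud(p);z=C[...,2];hsv=cv2.cvtColor(p["color"],cv2.COLOR_BGR2HSV)
    w=C[...,:2]-np.array([534,20.3]);th=np.radians(-16)
    a=w[...,0]*np.cos(th)+w[...,1]*np.sin(th);b=-w[...,0]*np.sin(th)+w[...,1]*np.cos(th);r=np.hypot(a,b)
    ring=(r>70)&(r<101)&(z>122)&(z<139)
    for n,(lo,hi,off) in dict(yellow=(20,35,0),red=(0,8,-60),blue=(100,125,-120),green=(50,75,-180)).items():
        m=ring&(hsv[...,0]>=lo)&(hsv[...,0]<=hi)&(hsv[...,1]>140)&(hsv[...,2]>80)
        if m.sum()>10: print(n,m.sum(),"phi",np.degrees(np.arctan2(b[m],-a[m])).mean().round(1),"r",r[m].min().round(),r[m].max().round())
    m=ring&(hsv[...,2]<70)
    if m.sum()>10: print("dark",m.sum(),"phi",np.degrees(np.median(np.arctan2(b[m],-a[m]))).round(1))
if __name__=="__main__":
    for n in sys.argv[1:]: 
        print(n); ang(imaging.get_image(n))
E
python3 ang.py wrist scene top
```

```text
wrist
yellow 856 phi 72.6 r 78.0 100.0
red 1229 phi 19.0 r 71.0 97.0
dark 1007 phi 128.6
scene
yellow 55 phi 72.9 r 81.0 101.0
red 43 phi 55.7 r 88.0 100.0
dark 92 phi 126.4
top
blue 99 phi -50.0 r 70.0 97.0
green 87 phi -110.2 r 71.0 98.0
```

Emit:
{"fn": "move_arm", "kwargs": {"targets": [{"travel": [0,0,0],"angular": [0,0,0],"grip": 255},{"travel": [0,0,0],"angular": [0,0,0],"grip": 255},{"travel": [0,0,0],"angular": [0,0,0],"grip": 255},{"travel": [0,0,0],"angular": [0,0,0],"grip": 255},{"travel": [0,0,0],"angular": [0,0,0],"grip": 255},{"travel": [0,0,0],"angular": [0,0,0],"grip": 255}]}}

```text
time: 7.35
position: [553.1, 102.6, 114.7]
orientation: [[0.96, -0.278, -0.0], [-0.278, -0.96, -0.0], [-0.0, 0.0, -1.0]]
contact_force: [-0.8, -0.2, 0.2]
grip_width: 0.7
```

```bash
python3 ang.py wrist top; python3 go.py
```

```text
wrist
yellow 871 phi 72.5 r 77.0 100.0
red 1252 phi 17.8 r 71.0 97.0
dark 977 phi 128.5
top
blue 100 phi -50.0 r 70.0 97.0
green 82 phi -110.4 r 71.0 99.0
t 7.45 pos [553.1 102.6 114.7] x-axis yaw -16.2 F [ 0.1 -0.3  0.2] grip 0.6 q [ 0.06  0.43  1.71 -0.    1.01  0.34]
```

Run:
```python
from ang import *
for f in ["top0","scene0","wrist2"]:
    print(f); ang(np.load(f"pics/{f}.npy",allow_pickle=True).item())
p=imaging.get_image("scene"); cv2.imwrite("pics/scene5.png",cv2.resize(p["color"][60:320,140:400],None,fx=2.2,fy=2.2))
```

```text
top0
yellow 100 phi 120.3 r 72.0 99.0
red 102 phi 60.5 r 71.0 98.0
blue 60 phi -0.1 r 70.0 97.0
green 100 phi -60.2 r 70.0 97.0
scene0
yellow 50 phi 111.5 r 76.0 101.0
red 82 phi 63.1 r 78.0 101.0
blue 83 phi 4.3 r 70.0 97.0
green 17 phi -58.8 r 74.0 92.0
dark 51 phi 175.3
wrist2
yellow 578 phi 120.2 r 73.0 101.0
red 830 phi 62.9 r 71.0 99.0
blue 590 phi 2.5 r 70.0 97.0
green 274 phi -60.2 r 70.0 92.0
```

View pics/scene5.png

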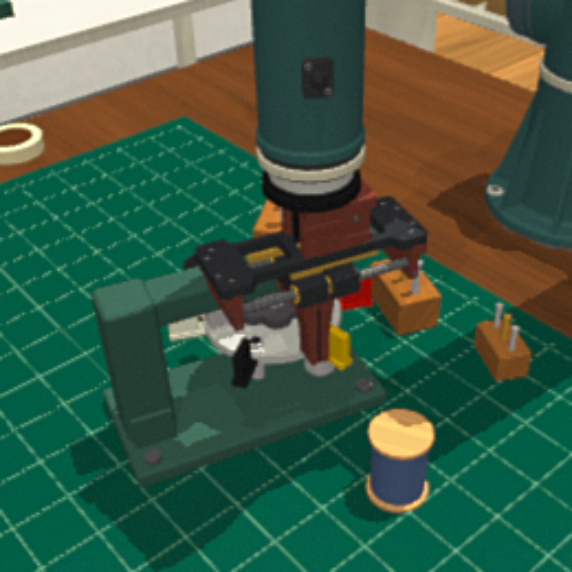

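Yellow measures 72° from the ram position and blue -50°, so the turret rests about 10° short of the next click. I'll nudge further along the arc and check whether it snaps.

Emit:
{"fn": "move_arm", "kwargs": {"targets": [{"travel": [-0.3,0,0],"angular": [0,0,0],"grip": 255},{"travel": [-0.3,0,0],"angular": [0,0,0],"grip": 255},{"travel": [-0.2,0,0],"angular": [0,0,0],"grip": 255},{"travel": [0,0,0],"angular": [0,0,0],"grip": 255},{"travel": [0,0,0],"angular": [0,0,0],"grip": 255}]}}

```text
time: 7.92
position: [545.1, 104.9, 114.7]
orientation: [[0.96, -0.278, -0.0], [-0.278, -0.96, -0.0], [-0.0, 0.0, -1.0]]
contact_force: [0.1, 0.1, 0.1]
grip_width: 0.6
```

```bash
python3 ang.py wrist top; python3 go.py -4,85,115 -24,83,115
```

```text
wrist
yellow 755 phi 68.9 r 82.0 100.0
red 732 phi 15.3 r 79.0 98.0
dark 1275 phi 125.0
top
blue 101 phi -53.6 r 70.0 97.0
green 80 phi -114.0 r 71.0 98.0
t 8.02 pos [545.4 104.8 114.7] x-axis yaw -16.2 F [-0.6 -0.4  0.1] grip 0.4 q [ 0.07  0.42  1.73 -0.    1.    0.35]
-> [553.6 103.1 115. ] tool cm [ 0.84 -0.06 -0.03]
-> [533.8 106.7 115. ] tool cm [-2.    0.21  0.  ]
```

Emit:
{"fn": "move_arm", "kwargs": {"targets": [{"travel": [-0.3,0,0],"angular": [0,0,0],"grip": 255},{"travel": [-0.3,0,0],"angular": [0,0,0],"grip": 255},{"travel": [-0.2,0,0],"angular": [0,0,0],"grip": 255},{"travel": [0,0,0],"angular": [0,0,0],"grip": 255},{"travel": [0,0,0],"angular": [0,0,0],"grip": 255}]}}

```text
time: 8.43
position: [537.4, 107.1, 114.6]
orientation: [[0.96, -0.278, -0.0], [-0.278, -0.96, -0.0], [-0.0, 0.0, -1.0]]
contact_force: [0.9, -0.1, -0.5]
grip_width: 0.6
```

```bash
python3 ang.py wrist top; python3 go.py -24,83,115
```

```text
wrist
yellow 624 phi 63.5 r 85.0 99.0
red 178 phi 19.1 r 88.0 100.0
dark 1453 phi 119.6
top
red 21 phi -0.2 r 72.0 94.0
blue 106 phi -59.1 r 70.0 97.0
green 76 phi -119.4 r 71.0 99.0
t 8.53 pos [537.7 107.1 114.7] x-axis yaw -16.2 F [-0.5  0.1 -0.6] grip 0.5 q [ 0.07  0.41  1.74 -0.    0.99  0.35]
-> [533.8 106.7 115. ] tool cm [-0.36  0.14 -0.03]
```

The turret is now in the second place (blue -59°, green -119°, red at the ram). I'll lift, go back behind the black tab and repeat the stroke.

Emit:
{"fn": "move_arm", "kwargs": {"targets": [{"travel": [0.2,0,0],"angular": [0,0,0],"grip": 255},{"travel": [0.1,0,-1.5],"angular": [0,0,0],"grip": 255},{"travel": [0,0,-2],"angular": [0,0,0],"grip": 255},{"travel": [0,0,-2],"angular": [0,0,0],"grip": 255},{"travel": [0,0,-0.5],"angular": [0,0,0],"grip": 255},{"travel": [2,0.6,0],"angular": [0,0,0],"grip": 255},{"travel": [2.5,0.7,0],"angular": [0,0,0],"grip": 255},{"travel": [2,0.7,0],"angular": [0,0,0],"grip": 255},{"travel": [2,0.6,0],"angular": [0,0,0],"grip": 255},{"travel": [0,0,0],"angular": [0,0,0],"grip": 255}]}}

```text
time: 9.37
position: [618.5, 55.3, 174.1]
orientation: [[0.96, -0.28, 0.003], [-0.28, -0.96, -0.001], [0.003, 0.0, -1.0]]
contact_force: [0.4, 0.9, 0.0]
grip_width: 0.5
```

```bash
python3 ang.py wrist top; python3 go.py 68,58,117 34,79,115;python3 - <<'E'
from h import *
p=imaging.get_image("wrist"); cv2.imwrite("pics/wrist6.png",p["color"])
E
```

```text
wrist
yellow 859 phi 63.8 r 71.0 99.0
red 641 phi 3.4 r 70.0 97.0
blue 294 phi -59.3 r 70.0 95.0
dark 338 phi 121.2
top
yellow 104 phi 61.5 r 71.0 98.0
dark 63 phi 121.6
t 9.47 pos [614.8  57.3 173.7] x-axis yaw -16.2 F [-0.5 -0.2 -0.5] grip 0.4 q [-0.02  0.43  1.53  0.    1.19  0.26]
-> [615.4  57.3 117. ] tool cm [ 0.06 -0.02  5.67]
-> [588.5  86.9 115. ] tool cm [-3.41 -2.09  0.2 ]
```

View pics/wrist6.png

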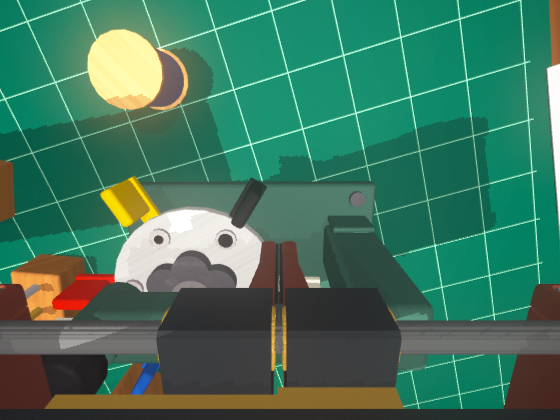

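The wrist view shows black at (248,203), with the fingers behind it at (282,265), and yellow at (130,202). Now the same stroke on black.

Emit:
{"fn": "move_arm", "kwargs": {"targets": [{"travel": [0,0,1.5],"angular": [0,0,0],"grip": 255},{"travel": [0,0,1.5],"angular": [0,0,0],"grip": 255},{"travel": [0,0,1.5],"angular": [0,0,0],"grip": 255},{"travel": [0,0,1.2],"angular": [0,0,0],"grip": 255},{"travel": [0,0,0],"angular": [0,0,0],"grip": 255},{"travel": [-0.6,-0.4,0],"angular": [0,0,0],"grip": 255},{"travel": [-0.6,-0.4,0],"angular": [0,0,0],"grip": 255},{"travel": [-0.6,-0.4,0],"angular": [0,0,0],"grip": 255},{"travel": [-0.5,-0.3,0.1],"angular": [0,0,0],"grip": 255},{"travel": [-0.5,-0.3,0.1],"angular": [0,0,0],"grip": 255},{"travel": [-0.5,-0.2,0],"angular": [0,0,0],"grip": 255},{"travel": [-0.5,-0.2,0],"angular": [0,0,0],"grip": 255}]}}

```text
time: 10.52
position: [587.0, 87.8, 117.8]
orientation: [[0.961, -0.278, 0.006], [-0.278, -0.961, -0.004], [0.007, 0.002, -1.0]]
contact_force: [4.7, -10.0, 0.9]
grip_width: 0.4
```

Emit:
{"fn": "move_arm", "kwargs": {"targets": [{"travel": [-0.5,-0.1,0],"angular": [0,0,0],"grip": 255},{"travel": [-0.5,-0.1,0],"angular": [0,0,0],"grip": 255},{"travel": [-0.5,-0.1,0],"angular": [0,0,0],"grip": 255},{"travel": [-0.5,-0.1,0],"angular": [0,0,0],"grip": 255},{"travel": [-0.4,0,0],"angular": [0,0,0],"grip": 255},{"travel": [-0.4,0,0],"angular": [0,0,0],"grip": 255},{"travel": [0,0,0],"angular": [0,0,0],"grip": 255},{"travel": [0,0,0],"angular": [0,0,0],"grip": 255}]}}

```text
time: 11.18
position: [558.6, 101.5, 116.6]
orientation: [[0.961, -0.278, 0.001], [-0.278, -0.961, 0.0], [0.001, -0.001, -1.0]]
contact_force: [0.1, 0.3, -0.1]
grip_width: 0.4
```

```bash
python3 ang.py wrist top; python3 go.py -24,83,115
```

```text
wrist
yellow 993 phi 19.9 r 70.0 98.0
dark 921 phi 79.4
top
red 95 phi -43.1 r 70.0 96.0
blue 103 phi -103.5 r 71.0 97.0
green 95 phi -163.2 r 72.0 100.0
t 11.28 pos [558.6 101.4 116. ] x-axis yaw -16.2 F [-0.3  0.3 -0. ] grip 0.4 q [0.06 0.43 1.7  0.   1.01 0.34]
-> [533.8 106.7 115. ] tool cm [-2.53  0.18  0.1 ]
```

Half-way is passed: black is at about 77° and red at -43°. I'll go on to the same end position as before.

Emit:
{"fn": "move_arm", "kwargs": {"targets": [{"travel": [-0.4,0,0],"angular": [0,0,0],"grip": 255},{"travel": [-0.4,0,0],"angular": [0,0,0],"grip": 255},{"travel": [-0.4,0,0],"angular": [0,0,0],"grip": 255},{"travel": [-0.4,0,0],"angular": [0,0,0],"grip": 255},{"travel": [-0.3,0,0],"angular": [0,0,0],"grip": 255},{"travel": [-0.3,0,0],"angular": [0,0,0],"grip": 255},{"travel": [0,0,0],"angular": [0,0,0],"grip": 255},{"travel": [0,0,0],"angular": [0,0,0],"grip": 255}]}}

```text
time: 11.95
position: [537.1, 107.2, 115.5]
orientation: [[0.96, -0.278, -0.001], [-0.278, -0.96, 0.0], [-0.001, 0.0, -1.0]]
contact_force: [-1.1, -0.2, 0.1]
grip_width: 0.5
```

```bash
python3 ang.py wrist top; python3 go.py -24,83,115
```

```text
wrist
yellow 129 phi 3.9 r 89.0 97.0
green 356 phi 175.2 r 72.0 100.0
dark 683 phi 63.6
top
yellow 30 phi -0.7 r 70.0 95.0
red 94 phi -59.6 r 70.0 97.0
blue 105 phi -120.0 r 71.0 98.0
t 12.05 pos [537.6 107.1 115.6] x-axis yaw -16.2 F [ 0.1  0.3 -0.5] grip 0.4 q [ 0.07  0.41  1.74 -0.    0.99  0.35]
-> [533.8 106.7 115. ] tool cm [-0.36  0.14  0.06]
```

The turret is in place: red -59.6°, blue -120.0°, yellow at the ram. Now I'll take the hand away.

Emit:
{"fn": "move_arm", "kwargs": {"targets": [{"travel": [0.3,0,0],"angular": [0,0,0],"grip": 255},{"travel": [0.2,0,-1],"angular": [0,0,0],"grip": 255},{"travel": [0,0,-2],"angular": [0,0,0],"grip": 255},{"travel": [0,0,-3],"angular": [0,0,0],"grip": 255},{"travel": [0,0,-3],"angular": [0,0,0],"grip": 255},{"travel": [0,0,-3],"angular": [0,0,0],"grip": 255},{"travel": [0,-3,-1],"angular": [0,0,0],"grip": 255},{"travel": [0,-4,0],"angular": [0,0,0],"grip": 255},{"travel": [0,-4,0],"angular": [0,0,0],"grip": 255},{"travel": [-1,-4,0],"angular": [0,0,0],"grip": 255},{"travel": [-1,-4,0],"angular": [0,0,0],"grip": 255},{"travel": [-1,-4,0],"angular": [0,0,0],"grip": 255}]}}

```text
time: 13.05
position: [578.1, 336.8, 246.6]
orientation: [[0.96, -0.279, 0.001], [-0.279, -0.96, 0.0], [0.001, -0.0, -1.0]]
contact_force: [0.5, -0.3, -0.5]
grip_width: 0.4
```

Emit:
{"fn": "move_arm", "kwargs": {"targets": [{"travel": [-1,-4,0],"angular": [0,0,0],"grip": 255},{"travel": [-1,-4,0],"angular": [0,0,0],"grip": 255},{"travel": [-1,-4,0],"angular": [0,0,0],"grip": 255},{"travel": [0,0,0],"angular": [0,0,0],"grip": 255},{"travel": [0,0,0],"angular": [0,0,0],"grip": 255}]}}

```text
time: 13.47
position: [582.0, 460.7, 245.5]
orientation: [[0.961, -0.275, 0.0], [-0.275, -0.961, -0.0], [0.0, 0.0, -1.0]]
contact_force: [-0.6, 0.4, 0.4]
grip_width: 0.3
```

```bash
python3 ang.py top scene; python3 go.py;python3 - <<'E'
from h import *
p0=np.load("pics/top0.npy",allow_pickle=True).item()
p=imaging.get_image("top"); cv2.imwrite("pics/top7.png",cv2.resize(p["color"][110:340,170:450],None,fx=2.6,fy=2.6,interpolation=cv2.INTER_CUBIC))
for n,(c,r,w) in dict(spool=(205,205,26),jar=(389,213,22),stamp=(308,308,32)).items():
    t=p0["color"][r-w:r+w,c-w:c+w]; g=cv2.matchTemplate(p["color"][r-w-15:r+w+15,c-w-15:c+w+15],t,cv2.TM_CCOEFF_NORMED)
    _,s,_,l=cv2.minMaxLoc(g); print(n,"shift px",l[0]-15,l[1]-15,round(s,3))
C=cloud(p);m=C[205:240,280:310,2];print("knob top",m.max(),"before",cloud(p0)[205:240,280:310,2].max())
E
```

```text
top
yellow 59 phi 0.5 r 70.0 97.0
red 96 phi -59.6 r 70.0 97.0
blue 103 phi -120.1 r 71.0 99.0
dark 63 phi 59.8
scene
yellow 83 phi 4.8 r 70.0 97.0
red 23 phi -58.4 r 74.0 96.0
blue 35 phi -122.2 r 74.0 95.0
green 44 phi 175.8 r 73.0 100.0
dark 80 phi 64.3
t 13.57 pos [582.4 457.7 245.8] x-axis yaw -16.2 F [ 0.5 -0.9 -0.4] grip 0.7 q [ 0.57  0.55  1.13 -0.    1.46  0.86]
spool shift px 0 0 0.964
jar shift px 0 0 0.999
stamp shift px 0 0 0.999
knob top 818.7151181028131 before 818.7151181028131
```

View pics/top7.png

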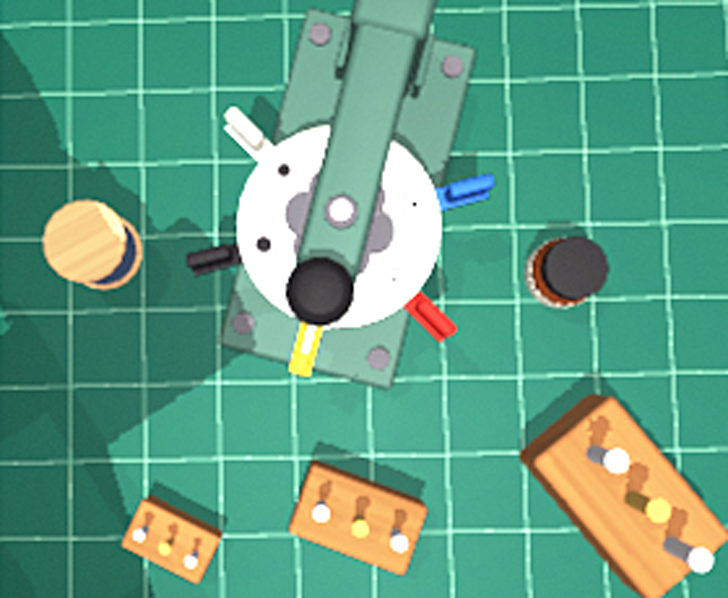

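The top crop shows yellow under the white pointer at (305,345), with black at (212,260) and red at (433,318). The spool, jar and stamp block are unmoved and the hand is clear, so I'm handing in.

```bash
python3 -c "
from bench import robot; print(robot.job_done())"
```

```text
the job is handed in; nothing more can be done
None
```

The yellow-tabbed tube is now under the ram, and I handed the job in at about 13.6 s of the 67 s allowed. I turned the turret two places counter-clockwise with the shut fingertips on the press's open left side. The first stroke pushed the yellow tab and the second pushed the black tab.

**Final checks, with the hand away:**
- **Turret:** the top camera puts yellow 0.5° from the ram position, red at -59.6°, blue at -120.1° and black at 59.8°. The white pointer stands over the yellow tab.
- **Loose things:** the spool, jar and middle stamp block show no shift in the top picture. The spool's match is a little lower (0.96), probably because the arm's shadow falls near it.
- **Force:** the strongest wrist reading I saw was about 11 N, while pushing the black tab.

**Checks that failed or disagreed:**
- **First click:** after half-way the turret did not snap home by itself. It rested about 10° short, so I followed it with the finger to the click both times.
- **Ram height:** my depth check of the knob picked up a stray reading, so it showed nothing. I took the ram to be up because the hand stayed clear of the knob and the picture looked unchanged.
- **Scene camera:** it put yellow at 4.8°. It also read blue about 4° off at the start, when blue stood at the ram, so I relied on the top camera.

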